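Line up the sample jars by size on the tray

ROBOT

A 6-joint arm with a two-finger parallel gripper is mounted at the origin on the work surface. World frame = base frame: x ahead of the robot, y to its left, z up, the work surface at z = 0. Lengths are in m, angles in rad, forces in N, time in s.
With the tool pointing down it reaches from about 0.325 to 0.75 m from the base axis. Payload 7.6 kg.
Tool frame: the origin (TCP) lies midway between the tips of the shut fingers; the grasp point (between the pads) lies 19 mm behind it; y points along the fingers, z is the direction in which the jaws open and shut, and the axes are right-handed (so a half turn about y gives the same grasp; the last joint's range is limited). The gripper opens to 85 mm and grips with 20 to 120 N. Pads are 22 mm wide; open, the fingers measure 114 mm over their backs; the gripper's body (76 mm by 85 mm) begins 54 mm behind the grasp point. The pads swing forward as they close: fully open they stand 13 mm farther back than shut.
Start: joints at [1.105, 0.052, 1.401, -0, 1.689, -0.07], TCP at [0.202, 0.484, 0.231] pointing down, gripper open.
Joint ranges: [-2.9, 2.9], [-0.91, 2.17], [0.12, 2.37], [-1.06, 4.2], [0.26, 2.73], [-2.93, 2.93]. Speed limits (rad/s): [2.57, 2.57, 3.01, 3.14, 3.14, 3.14].

INTERFACE

Orientations are given as [roll, pitch, yaw] about the fixed x, y, z axes, in that order (R = Rz(yaw) Ry(pitch) Rx(roll)).
In Python, from workcell import monitor, imaging, env gives the robot as it stands.
- The arm moves only by the tool drive_tool, never from a script. Its arguments are lists of equal length, an entry for each row: "xyz": the shift along the world's x, y, z scaled (see below), a list of three; "twist": the turn, a rotation vector about the world's x, y, z scaled (see below), a list of three. In form: {"xyz": [[dx, dy, dz], ...], "twist": [[wx, wy, wz], ...]}. A call has exactly 5 rows; each row shifts and turns the commanded pose from where the row before left it; what a row does not reach is not made up. The controller multiplies each number of a shift by 0.3 m and each number of a turn by 0.1 rad. A row lasts 1/12 s, in which the tool goes at most 41.7 mm and 7.16 degrees, less where a joint would pass 70% of its speed; a pose out of reach is approached as far as the arm can. A call with a number of a shift or a turn outside -1 to 1 is refused whole. A call with a gripper value outside its range is refused whole. "grip" is the opening, from 0 (shut) to 1 (fully open), set as the call begins (left out, the last holds). The fingers move at their own pace and stop on an object; "force" is the grip in N (left out, the last holds). Time passes only in rows, so rows that do not move let the fingers close, or fill a call up. It gives the time, the measured TCP pose, the force and the opening at its end, in the units of the state.
- monitor.sense(): the state, without advancing time (a new reading comes with each control period).
- imaging.grab_frame(name): name is "scene" or "top" or "wrist"; returns the picture (480x640x3 uint8, red, green, blue); there is no depth.
- imaging.camera_model(name): a dict with "fx", "fy", "cx", "cy" (pixels), "dist_coeffs" ([k1, k2, p1, p2, k3] as OpenCV has them; the pictures are not rectified), "xyz" and "rotation" of the camera in the world. Camera axes: x right, y down, z forward; pixel columns grow to the right and rows downward; lengths in m; the calibration is good to about 2 mm. A picture is of the moment at which its call begins: read the wrist's pose just before it. camera_model takes no time and is no camera call; for the wrist camera it gives the pose at the moment of the call.
- env.job_done(): hands the job in, once; it reports no verdict.
Trained networks look in the newest picture that a camera, given by its name, has taken for a name from the list of things; names that differ only in an ending like _2 or _b are one class to them, and where a whole thing is asked for, a point or a joint stands for the part that bears it (a point fixed in the world has none). Each returns a list of dicts, best first, with "conf" (0 to 1); they miss things now and then, are a little off and sometimes report something else, mostly with a low value. They report only what shows in the picture. A call takes as long as a camera call. They do not tell look-alikes from the thing itself.
- imaging.boxes_of(camera, label): "centre" ([x, y, z] in m, in the coordinates of the camera as it stood for that picture, good to about 4 mm: the middle of the surface that is visible of it).
- imaging.regions_of(camera, label): "mask" (480x640 bool, what is visible of it).
- imaging.pinpoint(camera, label): "centre" ([x, y, z] in m, in the coordinates of the camera as it stood for that picture, good to about 4 mm: a listed point, or the origin of a listed thing).
The state is a dict: "time": time; "joint_pos": joint angles; "joint_vel": joint speeds; "joint_torque": joint torques, N m; "tcp_pos": TCP position; "ee_rot": TCP orientation; "ft_force": force on the tool from outside, world axes, zero at the start; "wrist_torque": the same for the moment, N m; "opening": finger opening in m.
Only numpy, scipy, OpenCV 4.12 (cv2) and the standard library are available. Lean on these libraries where they do the work, as an engineer would, in place of code of your own. Each camera call takes 0.05 s, during which the arm holds its last target.

TASK

Line up the four white screw-cap sample jars in order of size on the aluminium tray, one upright in the middle of each black pad, with the smallest jar next to the blue cool box and the largest at the far end by the test-tube rack. Keep the jars upright, never tipping one over, and leave the glass beaker standing where it is.

Things in the scene. Friction and masses are not known exactly. Their poses are not given: they have to be found in the camera images.
- jar_a_mid (a point): centre, half-way up, of the smallest of four white plastic screw-cap sample jars: round, 32 mm in diameter and 52 mm tall over the cap, straight-sided up to 34 mm above its foot, the cap 28 mm across; z axis up along the jar. It starts standing on the bench (z = 0)
- jar_b_mid (a point): centre, half-way up, of the second smallest of four white plastic screw-cap sample jars: round, 42 mm in diameter and 66 mm tall over the cap, straight-sided up to 48 mm above its foot, the cap 36 mm across; z axis up along the jar. It starts standing on the bench (z = 0)
- jar_c_mid (a point): centre, half-way up, of the second largest of four white plastic screw-cap sample jars: round, 52 mm in diameter and 80 mm tall over the cap, straight-sided up to 62 mm above its foot, the cap 45 mm across; z axis up along the jar. It starts standing on the bench (z = 0)
- jar_d_mid (a point): centre, half-way up, of the largest of four white plastic screw-cap sample jars: round, 62 mm in diameter and 94 mm tall over the cap, straight-sided up to 76 mm above its foot, the cap 53 mm across; z axis up along the jar. It starts standing on the bench (z = 0)
- pad_1_top (a point): centre of the top of one of four identical round black rubber pads (60 mm in diameter, 4 mm thick, top 12 mm above the bench) that stand in a straight row, 85 mm from centre to centre, on a flat aluminium tray 80 x 345 x 8 mm; which of the four names is where in the row is drawn anew each time; z axis up
- pad_2_top (a point): centre of the top of one of four identical round black rubber pads (60 mm in diameter, 4 mm thick, top 12 mm above the bench) that stand in a straight row, 85 mm from centre to centre, on a flat aluminium tray 80 x 345 x 8 mm; which of the four names is where in the row is drawn anew each time; z axis up
- pad_3_top (a point): centre of the top of one of four identical round black rubber pads (60 mm in diameter, 4 mm thick, top 12 mm above the bench) that stand in a straight row, 85 mm from centre to centre, on a flat aluminium tray 80 x 345 x 8 mm; which of the four names is where in the row is drawn anew each time; z axis up
- pad_4_top (a point): centre of the top of one of four identical round black rubber pads (60 mm in diameter, 4 mm thick, top 12 mm above the bench) that stand in a straight row, 85 mm from centre to centre, on a flat aluminium tray 80 x 345 x 8 mm; which of the four names is where in the row is drawn anew each time; z axis up
- cooler: small blue cool box with a white lid and a bow handle on top, 74 x 74 mm, 82 mm tall over the handle, fixed to the bench at one end of the row of pads, in line with it; its centre is 125 mm from the centre of the nearest pad. It may be at either end; a steel test-tube rack, 70 x 70 mm and 79 mm tall, stands likewise at the other end. Origin at the centre of its underside
- beaker: empty glass beaker, 58 mm in diameter, 75 mm tall, standing loose on the bench among the jars, as does a brown glass bottle 48 mm in diameter and 85 mm tall that has no part in the job. The jars, beaker and bottle stand in one loose row along y, at least 96 mm from centre to centre; origin at the centre of its underside, z axis up
Mind the look-alikes: they are no part of the job. What is shaped like the cooler but red is not meant.

How it is judged:
By the outcome, as a careful person would: the job done as asked, in the order asked, and still so for the second after the job is handed in, with the robot touching nothing.
It also fails if it takes over 112 s, if anything falls off the work surface, if the arm or the gripper's body presses on something with over 40 N, if the wrist force passes 120 N, or if a joint passes its speed limit or range.

## Working session

There is one attempt and no reset: what is moved stays moved. The work goes in short steps, Python scripts to look and compute and a tool call to move; the robot and the scene stay as the last step left them, time stands still between calls to the robot, and variables do not carry over. Pictures are saved under pics/ and viewed, and the job is handed in when it is done.

Besides the shell and the picture viewer there is one more tool, called after ">>>" by a JSON object that holds its "fn" and its "kwargs", one argument or row to a line. drive_tool: Moves the arm, as the interface text tells. Its arguments: {"type":"object","properties":{"xyz":{"type":"array"},"twist":{"type":"array"},"grip":{"type":"number"},"force":{"type":"number"}},"required":["xyz","twist"]}

```bash
mkdir -p pics; ls
python3 - <<'E'
from workcell import monitor, imaging, env
import cv2,numpy as np
print(monitor.sense())
for n in ("scene","top","wrist"):
    cv2.imwrite(f"pics/{n}0.png",imaging.grab_frame(n)[:,:,::-1]); print(n,imaging.camera_model(n))
print(monitor.sense()["time"])
E
```

```text
pics
{'time': 0.0, 'joint_pos': array([ 1.10469626e+00,  5.28542784e-02,  1.40173913e+00,  1.83279586e-05,
        1.68855889e+00, -7.02854778e-02]), 'joint_vel': array([-0.00095746, -0.00166233, -0.00132413, -0.00018797,  0.00118555,
       -0.00054364]), 'joint_torque': array([ 8.59920947e-04, -3.81678665e+01, -3.60188377e+01, -9.67635913e-06,
        6.15470271e-03,  5.05853075e-05]), 'tcp_pos': array([0.20225417, 0.48416011, 0.23045597]), 'ee_rot': array([-1.57235084e+00,  1.27689438e-04, -3.95812554e-01]), 'ft_force': array([-0.05874729,  0.39965157, -0.15571792]), 'wrist_torque': array([-0.01057542,  0.02466833, -0.0053839 ]), 'opening': 0.0854078641922287}
scene {'fx': 513.8132099162633, 'fy': 513.8132099162633, 'cx': 316.3475766241233, 'cy': 237.22420166788567, 'dist_coeffs': array([-0.02302781,  0.        ,  0.        ,  0.        ,  0.        ]), 'xyz': array([ 1.08343399, -0.07488232,  0.83007656]), 'rotation': array([-2.52953269,  0.00494681,  1.49655721])}
top {'fx': 586.2257923892736, 'fy': 586.2257923892736, 'cx': 311.1720677792219, 'cy': 233.66956991818807, 'dist_coeffs': array([-0.05541097,  0.        ,  0.        ,  0.        ,  0.        ]), 'xyz': array([ 0.34274216, -0.02834351,  1.1923338 ]), 'rotation': array([-2.97515731, -0.01892829, -1.55757701])}
wrist {'fx': 425.8177527823158, 'fy': 425.8177527823158, 'cx': 314.9293581721329, 'cy': 235.89120222711713, 'dist_coeffs': array([-0.05388034,  0.        ,  0.        ,  0.        ,  0.        ]), 'xyz': array([0.13622019, 0.5128904 , 0.37136948]), 'rotation': array([2.85567591e+00, 1.90541071e-03, 1.17509609e+00])}
0.15
```

View pics/scene0.png

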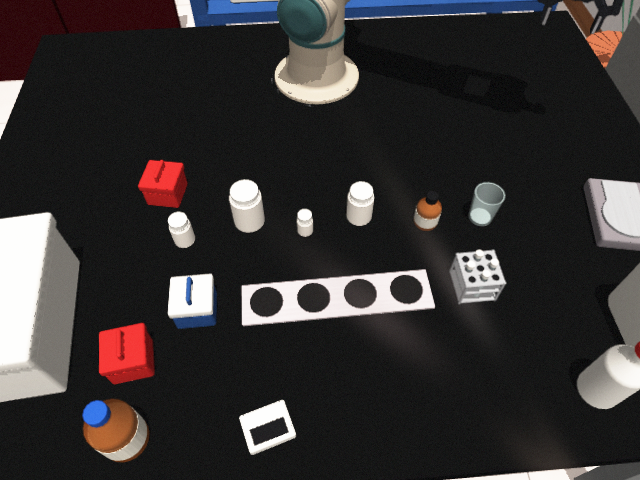

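View pics/top0.png

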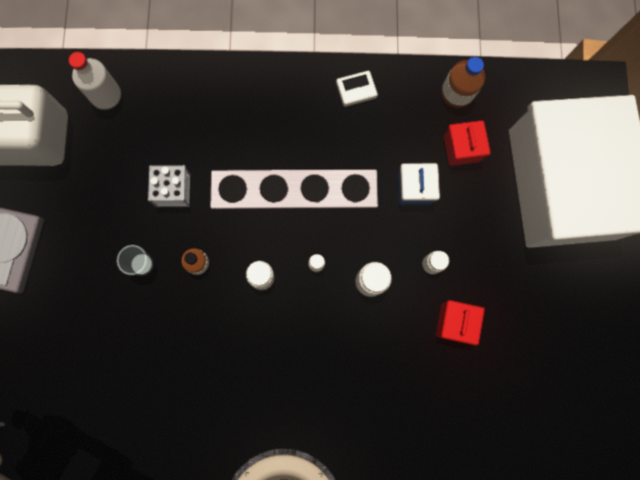

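The scene picture shows four white jars at about (181,230), (247,205), (305,222) and (360,203). The blue box is at (192,300), at the −y end of the tray, and the rack is at (478,275), at the +y end. The red boxes at (164,183) and (126,352) are look-alikes. Next I'll measure positions by fitting silhouettes in both cameras.

```bash
cat > h.py <<'E'
from workcell import monitor, imaging, env
import cv2,numpy as np
from scipy.spatial.transform import Rotation as Ro
from scipy.optimize import minimize
def Rm(m): return Ro.from_euler('xyz',m['rotation']).as_matrix()
def K(m): return np.array([[m['fx'],0,m['cx']],[0,m['fy'],m['cy']],[0,0,1.]])
def proj(m,P):
    R=Rm(m).T; t=-R@np.asarray(m['xyz'])
    return cv2.projectPoints(np.asarray(P,float).reshape(-1,1,3),cv2.Rodrigues(R)[0],t,K(m),m['dist_coeffs'])[0][:,0]
def ray(m,uv,z):
    n=cv2.undistortPoints(np.array(uv,float).reshape(-1,1,2),K(m),m['dist_coeffs'])[:,0]
    d=np.c_[n,np.ones(len(n))]@Rm(m).T; s=(z-m['xyz'][2])/d[:,2]
    return m['xyz']+d*s[:,None]
J={'a':(.032,.052,.034,.028),'b':(.042,.066,.048,.036),'c':(.052,.080,.062,.045),'d':(.062,.094,.076,.053)}
th=np.linspace(0,2*np.pi,40)
def circ(x,y,z,r): return np.c_[x+r*np.cos(th),y+r*np.sin(th),0*th+z]
def sil(m,j,x,y,z0=0):
    d,h,s,c=J[j]
    P=np.vstack([circ(x,y,z0,d/2),circ(x,y,z0+s,d/2),circ(x,y,z0+h,c/2)])
    return cv2.convexHull(proj(m,P).astype(np.float32))
def hullmoments(c):
    M=cv2.moments(c); return np.array([M['m10']/M['m00'],M['m01']/M['m00']]),M['m00']
def mask_circle_fit(): pass
E
python3 - <<'E'
from h import *
for n in ("top","scene"):
    im=imaging.grab_frame(n); m=imaging.camera_model(n)
    tr=imaging.pinpoint(n,"jar_a_mid")
    for t in tr: 
        w=Rm(m)@t['centre']+m['xyz']; print(n,'pin jar',round(t['conf'],2),w.round(3),proj(m,[w])[0].round(0))
    for t in imaging.regions_of(n,"jar_a_mid"):
        mk=t['mask'].astype(np.uint8); v,u=np.nonzero(mk)
        print(n,'mask',round(t['conf'],2),mk.sum(),u.min(),u.max(),v.min(),v.max())
        cs=cv2.findContours(mk,cv2.RETR_EXTERNAL,cv2.CHAIN_APPROX_NONE)[0]
        cc=cv2.convexHull(max(cs,key=cv2.contourArea))
        g=np.array([u.mean(),v.mean()]); A=mk.sum()
        for j in J:
            x0=ray(m,[g],J[j][1]/2)[0][:2]
            f=lambda p: hullmoments(sil(m,j,*p))[0]-g
            from scipy.optimize import fsolve
            x=fsolve(f,x0); print('   ',j,x.round(4),'area ratio',round(A/hullmoments(sil(m,j,*x))[1],2))
    g=im.max(2); 
    pads=[]
    for t in imaging.pinpoint(n,"pad_1_top"):
        w=Rm(m)@t['centre']+m['xyz']; print(n,'pad',round(t['conf'],2),w.round(3))
    for t in imaging.regions_of(n,"pad_1_top"):
        mk=t['mask'].astype(np.uint8);v,u=np.nonzero(mk); print('padmask',round(t['conf'],2),mk.sum(),ray(m,[(u.mean(),v.mean())],.012)[0].round(4))
    for l in("cooler","beaker"):
      for t in imaging.pinpoint(n,l):
        w=Rm(m)@t['centre']+m['xyz']; print(n,l,round(t['conf'],2),w.round(3))
print(monitor.sense()['time'])
E
```

```text
top pin jar 0.55 [ 0.477 -0.058  0.032] [316. 264.]
top pad 0.9 [0.635 0.035 0.016]
padmask 0.94 545 [0.6369 0.0304 0.012 ]
top cooler 0.79 [ 0.731 -0.362 -0.001]
top cooler 0.67 [ 0.366 -0.342 -0.001]
top cooler 0.59 [ 0.64  -0.266 -0.001]
top beaker 0.74 [0.455 0.057 0.036]
top beaker 0.64 [ 0.473  0.297 -0.002]
scene pin jar 0.9 [ 0.482 -0.059  0.027] [304. 222.]
scene mask 0.79 380 297 312 209 236
    a [ 0.4835 -0.0571] area ratio 0.94
    b [ 0.4884 -0.0573] area ratio 0.55
    c [ 0.4939 -0.0574] area ratio 0.35
    d [ 0.4991 -0.0576] area ratio 0.25
scene pad 0.74 [0.638 0.035 0.011]
scene pad 0.39 [0.637 0.117 0.01 ]
scene pad 0.21 [ 0.453 -0.168  0.044]
padmask 0.94 786 [0.64   0.0327 0.012 ]
padmask 0.67 413 [ 0.474  -0.0575  0.012 ]
scene cooler 0.69 [ 0.647 -0.265  0.   ]
scene cooler 0.66 [ 0.733 -0.363 -0.004]
scene cooler 0.6 [ 0.368 -0.333  0.004]
scene beaker 0.6 [ 0.476  0.302 -0.001]
0.85
```

Run:
```python
import cv2
a=cv2.imread('pics/top0.png')[220:320,90:480]; cv2.imwrite('pics/crop0.png',cv2.resize(a,None,fx=2,fy=2,interpolation=2))
```

```text
(no output)
```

View pics/crop0.png

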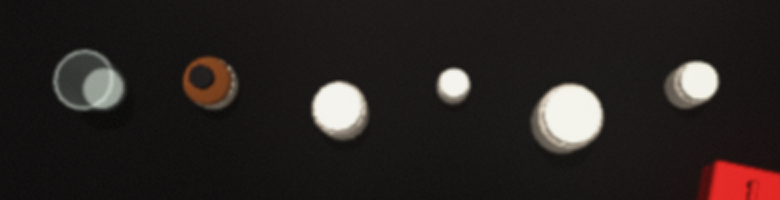

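The crop, left to right, shows the beaker, bottle, jar C (170 wide-ish), A (smallest), D (largest) and B. I'll measure each one from thresholded blobs.

```bash
cat > meas.py <<'E'
from h import *
from scipy.optimize import fsolve
import sys
S={'top':{'b':(437,261),'d':(374,279),'a':(317,262),'c':(260,275)},'scene':{'b':(180,226),'d':(246,203),'a':(305,220),'c':(360,202)}}
for n in S:
    im=cv2.imread(f'pics/{n}0.png'); m=imaging.camera_model(n)
    g=im.max(2)
    lab=cv2.connectedComponentsWithStats((g>70).astype(np.uint8))
    for j,p in S[n].items():
        k=lab[1][p[1],p[0]]
        if k==0: print('miss',n,j); continue
        G=lab[3][k];A=lab[2][k][4]
        x=fsolve(lambda q: hullmoments(sil(m,j,*q))[0]-G,ray(m,[G],.03)[0][:2])
        print(n,j,x.round(4),'ratio',round(A/hullmoments(sil(m,j,*x))[1],2),'box',lab[2][k][:4], cv2.boundingRect(sil(m,j,*x)))
    c=cv2.connectedComponentsWithStats((g<90).astype(np.uint8))
    Q=[]
    for k in range(1,c[0]):
        if 350<c[2][k][4]<1200: 
            w=ray(m,[c[3][k]],.012)[0]
            if .55<w[0]<.72 and abs(w[1])<.35: Q.append(w[:2]); print(n,'pad',w.round(4),c[2][k][4])
E
python3 meas.py
```

```text
top b [ 0.4857 -0.2987] ratio 1.05 box [422 250  28  24] (422, 249, 28, 25)
top d [ 0.4483 -0.1708] ratio 1.03 box [356 261  36  35] (355, 261, 37, 35)
top a [ 0.4819 -0.0588] ratio 1.09 box [308 254  18  18] (308, 253, 17, 19)
top c [0.4538 0.0529] ratio 1.04 box [246 260  28  30] (245, 259, 29, 31)
top pad [0.6355 0.0314 0.012 ] 562
top pad [ 0.6378 -0.0531  0.012 ] 558
top pad [ 0.6394 -0.138   0.012 ] 560
top pad [0.6334 0.1166 0.012 ] 565
scene b [ 0.4853 -0.2962] ratio 1.01 box [167 211  28  37] (166, 210, 29, 38)
scene d [ 0.4481 -0.1686] ratio 1.02 box [229 179  36  54] (228, 178, 37, 55)
scene a [ 0.4816 -0.0576] ratio 1.03 box [296 208  17  29] (296, 207, 17, 30)
scene c [0.4537 0.0541] ratio 1.02 box [346 181  29  45] (345, 180, 30, 46)
scene pad [0.6372 0.1173 0.012 ] 703
scene pad [0.6392 0.0326 0.012 ] 716
scene pad [ 0.6412 -0.0521  0.012 ] 726
scene pad [ 0.6434 -0.1368  0.012 ] 735
```

>>> {"fn": "drive_tool", "kwargs": {
  "xyz": [
    [0.0466, -0.0904, -0.01],
    [0.0466, -0.0904, -0.01],
    [0.0466, -0.0904, -0.01],
    [0.0466, -0.0904, -0.01],
    [0.0466, -0.0904, -0.01]
  ],
  "twist": [
    [0, 0, -0.587],
    [0, 0, -0.587],
    [0, 0, -0.587],
    [0, 0, -0.587],
    [0, 0, -0.587]
  ],
  "grip": 1,
  "force": 30
}}

```text
time: 1.27
tcp_pos: [0.2726, 0.3476, 0.2162]
ee_rot: [-1.57, -0.0, -0.692]
ft_force: [0.4, 0.4, 0.8]
opening: 0.0857
```

>>> {"fn": "drive_tool", "kwargs": {
  "xyz": [
    [0.0466, -0.0904, -0.01],
    [0.0466, -0.0904, -0.01],
    [0.0466, -0.0904, -0.01],
    [0.0466, -0.0904, -0.01],
    [0.0466, -0.0904, -0.01]
  ],
  "twist": [
    [0, 0, -0.587],
    [0, 0, -0.587],
    [0, 0, -0.587],
    [0, 0, -0.587],
    [0, 0, -0.587]
  ]
}}

```text
time: 1.68
tcp_pos: [0.3426, 0.2119, 0.2014]
ee_rot: [-1.57, -0.0, -0.985]
ft_force: [0.4, -0.2, 0.2]
opening: 0.0856
```

>>> {"fn": "drive_tool", "kwargs": {
  "xyz": [
    [0.0466, -0.0904, -0.01],
    [0.0466, -0.0904, -0.01],
    [0.0466, -0.0904, -0.01],
    [0.0466, -0.0904, -0.01],
    [0.0466, -0.0904, -0.01]
  ],
  "twist": [
    [0, 0, -0.587],
    [0, 0, -0.587],
    [0, 0, -0.587],
    [0, 0, -0.587],
    [0, 0, -0.587]
  ]
}}

```text
time: 2.1
tcp_pos: [0.4126, 0.0762, 0.1864]
ee_rot: [-1.57, -0.0, -1.279]
ft_force: [-0.7, 0.5, 0.1]
opening: 0.0854
```

>>> {"fn": "drive_tool", "kwargs": {
  "xyz": [
    [0.0466, -0.0904, -0.01],
    [0.0466, -0.0904, -0.01],
    [0.0466, -0.0904, -0.01],
    [0.0466, -0.0904, -0.01],
    [0.0466, -0.0904, -0.01]
  ],
  "twist": [
    [0, 0, -0.587],
    [0, 0, -0.587],
    [0, 0, -0.587],
    [0, 0, -0.587],
    [0, 0, -0.587]
  ]
}}

```text
time: 2.52
tcp_pos: [0.4825, -0.0595, 0.1713]
ee_rot: [-1.57, -0.0, -1.573]
ft_force: [0.1, -0.1, 1.1]
opening: 0.0857
```

Run:
```python
from h import *
m=imaging.camera_model('wrist'); im=imaging.grab_frame('wrist')[:,:,::-1].copy()
for j,(x,y) in dict(a=(.4818,-.0582),b=(.4855,-.2975),c=(.4538,.0535),d=(.4482,-.1697)).items():
    cv2.polylines(im,[sil(m,j,x,y).astype(np.int32)],True,(0,0,255),1)
for p in [(0.6414,-0.1374),(0.6395,-0.0526),(0.6373,0.0320),(0.6353,0.1169)]:
    cv2.polylines(im,[proj(m,circ(*p,.012,.03)).astype(np.int32)],True,(0,255,0),1)
cv2.imwrite('pics/w1.png',im); print(monitor.sense()['time'])
```

```text
2.5667
```

View pics/w1.png

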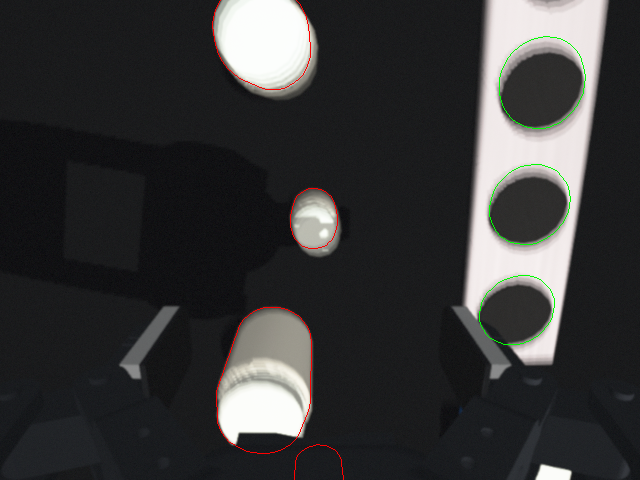

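The wrist overlay puts jar A at (315,220). The predicted outlines are within about 6 px, a common offset of roughly 3 mm. That is good enough, so I'll descend on A.

>>> {"fn": "drive_tool", "kwargs": {
  "xyz": [
    [0, 0.006, -0.08],
    [0, 0, -0.08],
    [0, 0, -0.08],
    [0, 0, -0.08],
    [0, 0, -0.07]
  ],
  "twist": [
    [0, 0, 0],
    [0, 0, 0],
    [0, 0, 0],
    [0, 0, 0],
    [0, 0, 0]
  ]
}}

```text
time: 2.98
tcp_pos: [0.4816, -0.0561, 0.0528]
ee_rot: [-1.571, 0.0, -1.57]
ft_force: [1.4, -0.3, 0.2]
opening: 0.0855
```

>>> {"fn": "drive_tool", "kwargs": {
  "xyz": [
    [0, 0, -0.06],
    [0, 0, -0.05],
    [0, 0, -0.04],
    [0, 0, -0.015],
    [0, 0, 0]
  ],
  "twist": [
    [0, 0, 0],
    [0, 0, 0],
    [0, 0, 0],
    [0, 0, 0],
    [0, 0, 0]
  ]
}}

```text
time: 3.4
tcp_pos: [0.4813, -0.056, 0.0038]
ee_rot: [-1.573, 0.0, -1.57]
ft_force: [0.1, 0.7, 0.4]
opening: 0.0853
```

>>> {"fn": "drive_tool", "kwargs": {
  "xyz": [
    [0, 0, 0],
    [0, 0, 0],
    [0, 0, 0],
    [0, 0, 0],
    [0, 0, 0]
  ],
  "twist": [
    [0, 0, 0],
    [0, 0, 0],
    [0, 0, 0],
    [0, 0, 0],
    [0, 0, 0]
  ],
  "grip": 0,
  "force": 30
}}

```text
time: 3.82
tcp_pos: [0.4825, -0.0562, 0.0056]
ee_rot: [-1.569, -0.0, -1.57]
ft_force: [-0.3, -0.1, 0.5]
opening: 0.0313
```

>>> {"fn": "drive_tool", "kwargs": {
  "xyz": [
    [0, 0, 0],
    [0, 0, 0],
    [0, 0, 0],
    [0, 0, 0],
    [0, 0, 0]
  ],
  "twist": [
    [0, 0, 0],
    [0, 0, 0],
    [0, 0, 0],
    [0, 0, 0],
    [0, 0, 0]
  ]
}}

```text
time: 4.23
tcp_pos: [0.4825, -0.0563, 0.0056]
ee_rot: [-1.57, -0.0, -1.57]
ft_force: [-0.5, 0.2, 5.7]
opening: 0.0309
```

>>> {"fn": "drive_tool", "kwargs": {
  "xyz": [
    [0, 0, 0.04],
    [0, 0, 0.08],
    [0, 0, 0.1],
    [0, 0, 0.1],
    [0, 0, 0.08]
  ],
  "twist": [
    [0, 0, 0],
    [0, 0, 0],
    [0, 0, 0],
    [0, 0, 0],
    [0, 0, 0]
  ]
}}

```text
time: 4.65
tcp_pos: [0.4822, -0.0562, 0.1269]
ee_rot: [-1.569, -0.0, -1.57]
ft_force: [0.7, 0.3, -0.3]
opening: 0.0311
```

>>> {"fn": "drive_tool", "kwargs": {
  "xyz": [
    [0.04, -0.02, 0],
    [0.06, -0.03, 0],
    [0.06, -0.03, 0],
    [0.06, -0.03, 0],
    [0.06, -0.03, 0]
  ],
  "twist": [
    [0, 0, 0],
    [0, 0, 0],
    [0, 0, 0],
    [0, 0, 0],
    [0, 0, 0]
  ]
}}

```text
time: 5.07
tcp_pos: [0.5666, -0.0985, 0.1244]
ee_rot: [-1.571, 0.0, -1.57]
ft_force: [-0.7, -0.1, -0.6]
opening: 0.0308
```

>>> {"fn": "drive_tool", "kwargs": {
  "xyz": [
    [0.06, -0.03, 0],
    [0.06, -0.03, 0],
    [0.06, -0.03, 0],
    [0.05, -0.02, 0],
    [0.02, -0.013, 0]
  ],
  "twist": [
    [0, 0, 0],
    [0, 0, 0],
    [0, 0, 0],
    [0, 0, 0],
    [0, 0, 0]
  ]
}}

```text
time: 5.48
tcp_pos: [0.6419, -0.1356, 0.1238]
ee_rot: [-1.571, 0.0, -1.57]
ft_force: [0.3, 0.3, -0.2]
opening: 0.0313
```

>>> {"fn": "drive_tool", "kwargs": {
  "xyz": [
    [0, 0, -0.04],
    [0, 0, -0.08],
    [0, 0, -0.08],
    [0, 0, -0.07],
    [0, 0, -0.05]
  ],
  "twist": [
    [0, 0, 0],
    [0, 0, 0],
    [0, 0, 0],
    [0, 0, 0],
    [0, 0, 0]
  ]
}}

```text
time: 5.9
tcp_pos: [0.6387, -0.1342, 0.0251]
ee_rot: [-1.575, 0.001, -1.57]
ft_force: [-0.4, 0.0, -0.9]
opening: 0.031
```

>>> {"fn": "drive_tool", "kwargs": {
  "xyz": [
    [0, 0, 0],
    [0, 0, 0],
    [0, 0, 0],
    [0, 0, 0],
    [0, 0, 0]
  ],
  "twist": [
    [0, 0, 0],
    [0, 0, 0],
    [0, 0, 0],
    [0, 0, 0],
    [0, 0, 0]
  ]
}}

```text
time: 6.32
tcp_pos: [0.6417, -0.1352, 0.0305]
ee_rot: [-1.568, -0.001, -1.57]
ft_force: [-0.5, 0.3, -1.0]
opening: 0.0311
```

```bash
cat > look.py <<'E'
from h import *
import sys
tag=sys.argv[1]
o=[]
for n in ('scene','top'):
    im=imaging.grab_frame(n)[:,:,::-1]; cv2.imwrite(f'pics/{n}{tag}.png',im)
    m=imaging.camera_model(n)
    c=proj(m,[[.6,-.03,.03]])[0].astype(int)
    o.append(cv2.resize(im[c[1]-75:c[1]+75,max(0,c[0]-200):c[0]+200],(800,300),interpolation=2))
cv2.imwrite(f'pics/look{tag}.png',np.vstack(o)); s=monitor.sense(); print(s['time'],s['tcp_pos'].round(4),s['ft_force'].round(1))
E
python3 look.py A1
```

```text
6.4167 [ 0.6415 -0.1352  0.0299] [-0.3  0.2 -1. ]
```

View pics/lookA1.png

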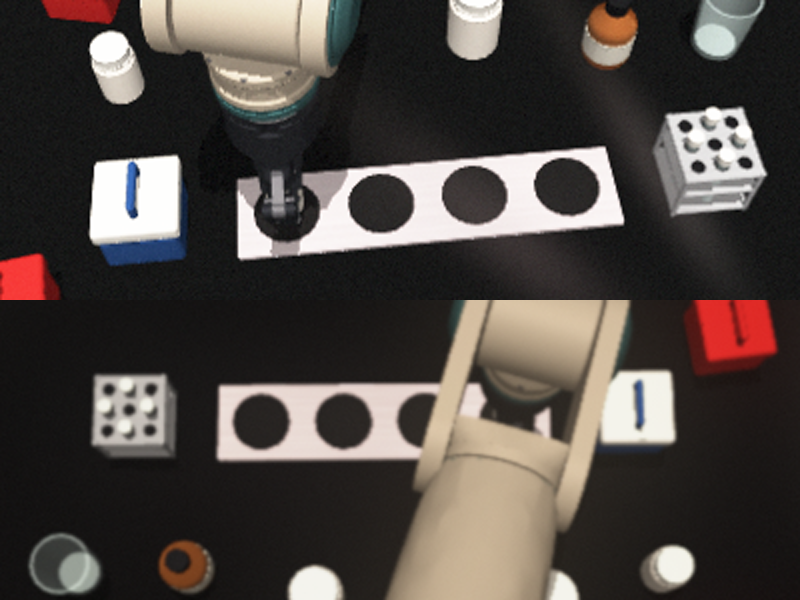

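The gripper and jar A are over the pad next to the blue box, at about (285,210) in the crop. I'll lower it gently.

>>> {"fn": "drive_tool", "kwargs": {
  "xyz": [
    [0, 0, -0.02],
    [0, 0, -0.012],
    [0, 0, -0.006],
    [0, 0, -0.004],
    [0, 0, 0]
  ],
  "twist": [
    [0, 0, 0],
    [0, 0, 0],
    [0, 0, 0],
    [0, 0, 0],
    [0, 0, 0]
  ]
}}

```text
time: 6.83
tcp_pos: [0.6408, -0.135, 0.0176]
ee_rot: [-1.571, 0.0, -1.57]
ft_force: [-6.8, 2.2, 11.2]
opening: 0.0314
```

>>> {"fn": "drive_tool", "kwargs": {
  "xyz": [
    [0, 0, 0],
    [0, 0, 0],
    [0, 0, 0],
    [0, 0, 0],
    [0, 0, 0]
  ],
  "twist": [
    [0, 0, 0],
    [0, 0, 0],
    [0, 0, 0],
    [0, 0, 0],
    [0, 0, 0]
  ]
}}

```text
time: 7.25
tcp_pos: [0.6408, -0.135, 0.0176]
ee_rot: [-1.571, 0.0, -1.57]
ft_force: [-7.0, 1.5, 10.5]
opening: 0.0314
```

>>> {"fn": "drive_tool", "kwargs": {
  "xyz": [
    [0, 0, 0.002],
    [0, 0, 0],
    [0, 0, 0],
    [0, 0, 0],
    [0, 0, 0]
  ],
  "twist": [
    [0, 0, 0],
    [0, 0, 0],
    [0, 0, 0],
    [0, 0, 0],
    [0, 0, 0]
  ],
  "grip": 0.8
}}

```text
time: 7.67
tcp_pos: [0.6408, -0.135, 0.0164]
ee_rot: [-1.571, 0.0, -1.57]
ft_force: [-0.6, -0.5, -0.5]
opening: 0.0684
```

>>> {"fn": "drive_tool", "kwargs": {
  "xyz": [
    [0, 0, 0],
    [0, 0, 0.03],
    [0, 0, 0.06],
    [0, 0, 0.1],
    [0, 0, 0.1]
  ],
  "twist": [
    [0, 0, 0],
    [0, 0, 0],
    [0, 0, 0],
    [0, 0, 0],
    [0, 0, 0]
  ]
}}

```text
time: 8.08
tcp_pos: [0.6404, -0.1349, 0.1045]
ee_rot: [-1.573, 0.001, -1.57]
ft_force: [0.3, -0.3, 0.3]
opening: 0.0685
```

>>> {"fn": "drive_tool", "kwargs": {
  "xyz": [
    [0, 0, 0.1],
    [-0.05, -0.04, 0.06],
    [-0.06, -0.06, 0],
    [-0.06, -0.06, 0],
    [-0.06, -0.06, 0]
  ],
  "twist": [
    [0, 0, 0],
    [0, 0, 0],
    [0, 0, 0],
    [0, 0, 0],
    [0, 0, 0]
  ],
  "grip": 1
}}

```text
time: 8.5
tcp_pos: [0.5714, -0.2016, 0.1532]
ee_rot: [-1.569, -0.001, -1.569]
ft_force: [-0.3, 0.7, -0.9]
opening: 0.0857
```

>>> {"fn": "drive_tool", "kwargs": {
  "xyz": [
    [-0.06, -0.06, 0],
    [-0.06, -0.06, 0],
    [-0.06, -0.06, 0],
    [-0.06, -0.06, 0],
    [-0.04, -0.06, 0]
  ],
  "twist": [
    [0, 0, 0],
    [0, 0, 0],
    [0, 0, 0],
    [0, 0, 0],
    [0, 0, 0]
  ]
}}

```text
time: 8.92
tcp_pos: [0.4867, -0.2919, 0.1528]
ee_rot: [-1.57, -0.001, -1.57]
ft_force: [0.4, -0.1, -0.5]
opening: 0.0853
```

>>> {"fn": "drive_tool", "kwargs": {
  "xyz": [
    [0, 0, 0],
    [0, 0, 0],
    [0, 0, 0],
    [0, 0, 0],
    [0, 0, 0]
  ],
  "twist": [
    [0, 0, 0],
    [0, 0, 0],
    [0, 0, 0],
    [0, 0, 0],
    [0, 0, 0]
  ]
}}

```text
time: 9.33
tcp_pos: [0.4886, -0.2903, 0.1519]
ee_rot: [-1.571, 0.0, -1.568]
ft_force: [0.4, -0.0, 0.2]
opening: 0.0856
```

```bash
cat > chk.py <<'E'
from h import *
from scipy.optimize import fsolve
import sys
# args: tag j x y ...
tag=sys.argv[1]
im0={}
for n in ('scene','top'):
    m=imaging.camera_model(n); im=imaging.grab_frame(n)[:,:,::-1]; cv2.imwrite(f'pics/{n}{tag}.png',im); im=im.copy()
    for a in sys.argv[2:]:
        j,x,y,z=a.split(','); x,y,z=map(float,(x,y,z))
        # local brightness inside the predicted area, bright but not tray: fit by gradient match of outline
        g=cv2.GaussianBlur(im.max(2),(0,0),1).astype(float)
        d,h,s,c=J[j]
        def sc(q):
            # cap-top circle: inside vs outside ring
            f=lambda r:cv2.remap(g.astype(np.float32),*[v.reshape(-1,1).astype(np.float32) for v in proj(m,circ(q[0],q[1],z+h,r)).T],1).mean()
            S=sil(m,j,q[0],q[1],z)[:,0]; C=S.mean(0)
            def samp(k):
                P=C+(S-C)*k; L=[]
                for p,p2 in zip(P,np.roll(P,-1,0)):
                    for t in np.linspace(0,1,max(2,int(np.hypot(*(p2-p))*2)),endpoint=False): L.append(p+(p2-p)*t)
                L=np.array(L,np.float32); return cv2.remap(g.astype(np.float32),L[:,:1],L[:,1:],1)[:,0]
            return -(np.minimum(samp(.9),200)-np.minimum(samp(1.15),200)).mean()
        best=min(((sc((x+dx,y+dy)),x+dx,y+dy) for dx in np.arange(-.012,.0121,.001) for dy in np.arange(-.012,.0121,.001)))
        print(n,j,np.round(best,4))
        cv2.polylines(im,[np.round(sil(m,j,best[1],best[2],z)).astype(np.int32)],True,(0,0,255),1)
    c=proj(m,[[.6,-.03,.03]])[0].astype(int)
    im0[n]=cv2.resize(im[c[1]-75:c[1]+75,max(0,c[0]-200):c[0]+200],(800,300),interpolation=2)
cv2.imwrite(f'pics/look{tag}.png',np.vstack(list(im0.values()))); print(monitor.sense()['time'])
E
python3 chk.py A2 a,.6414,-.1374,.012 b,.4855,-.2975,0
```

```text
Traceback (most recent call last):
  File "chk.py", line 24, in <module>
    best=min(((sc((x+dx,y+dy)),x+dx,y+dy) for dx in np.arange(-.012,.0121,.001) for dy in np.arange(-.012,.0121,.001)))
  File "chk.py", line 24, in <genexpr>
    best=min(((sc((x+dx,y+dy)),x+dx,y+dy) for dx in np.arange(-.012,.0121,.001) for dy in np.arange(-.012,.0121,.001)))
               ~~^^^^^^^^^^^^^
  File "chk.py", line 23, in sc
    return -(np.minimum(samp(.9),200)-np.minimum(samp(1.15),200)).mean()
             ~~~~~~~~~~~~~~~~~~~~~~~~^~~~~~~~~~~~~~~~~~~~~~~~~~~
ValueError: operands could not be broadcast together with shapes (130,) (159,)
```

```bash
sed -i 's/return -(np.minimum(samp(.9),200)-np.minimum(samp(1.15),200)).mean()/return np.minimum(samp(1.15),200).mean()-np.minimum(samp(.9),200).mean()/' chk.py
python3 chk.py A2 a,.6414,-.1374,.012 b,.4855,-.2975,0
```

```text
scene a [-105.3646    0.6414   -0.1364]
scene b [-131.7186    0.4865   -0.2955]
top a [-55.5461   0.6534  -0.1424]
top b [-40.9662   0.4855  -0.2975]
9.4833
```

View pics/lookA2.png

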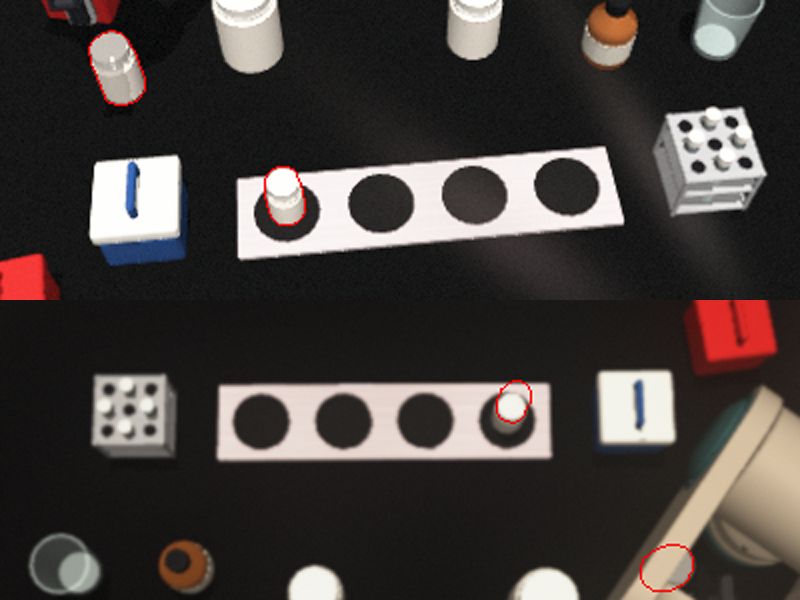

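Jar A stands upright within about 2 mm of the middle of the end pad, at (287,200) in the upper crop. Next is jar B.

>>> {"fn": "drive_tool", "kwargs": {
  "xyz": [
    [-0.01, -0.02, -0.04],
    [0, 0, -0.08],
    [0, 0, -0.08],
    [0, 0, -0.08],
    [0, 0, -0.07]
  ],
  "twist": [
    [0, 0, 0],
    [0, 0, 0],
    [0, 0, 0],
    [0, 0, 0],
    [0, 0, 0]
  ]
}}

```text
time: 9.9
tcp_pos: [0.4841, -0.2969, 0.0442]
ee_rot: [-1.572, 0.001, -1.57]
ft_force: [-0.2, -0.4, -0.4]
opening: 0.0856
```

>>> {"fn": "drive_tool", "kwargs": {
  "xyz": [
    [0, 0, -0.05],
    [0, 0, -0.04],
    [0, 0, -0.03],
    [0, 0, 0],
    [0, 0, 0]
  ],
  "twist": [
    [0, 0, 0],
    [0, 0, 0],
    [0, 0, 0],
    [0, 0, 0],
    [0, 0, 0]
  ]
}}

```text
time: 10.32
tcp_pos: [0.485, -0.2972, 0.0108]
ee_rot: [-1.571, 0.0, -1.57]
ft_force: [1.2, -0.1, 0.2]
opening: 0.085
```

>>> {"fn": "drive_tool", "kwargs": {
  "xyz": [
    [0, 0, 0],
    [0, 0, 0],
    [0, 0, 0],
    [0, 0, 0],
    [0, 0, 0]
  ],
  "twist": [
    [0, 0, 0],
    [0, 0, 0],
    [0, 0, 0],
    [0, 0, 0],
    [0, 0, 0]
  ],
  "grip": 0,
  "force": 35
}}

```text
time: 10.73
tcp_pos: [0.4855, -0.2974, 0.0118]
ee_rot: [-1.569, -0.001, -1.57]
ft_force: [-0.6, 0.2, 3.4]
opening: 0.0409
```

>>> {"fn": "drive_tool", "kwargs": {
  "xyz": [
    [0, 0, 0],
    [0, 0, 0],
    [0, 0, 0],
    [0, 0, 0],
    [0, 0, 0]
  ],
  "twist": [
    [0, 0, 0],
    [0, 0, 0],
    [0, 0, 0],
    [0, 0, 0],
    [0, 0, 0]
  ]
}}

```text
time: 11.15
tcp_pos: [0.4854, -0.2974, 0.0118]
ee_rot: [-1.569, -0.001, -1.57]
ft_force: [-1.5, 0.2, 6.0]
opening: 0.0409
```

>>> {"fn": "drive_tool", "kwargs": {
  "xyz": [
    [0, 0, 0.04],
    [0, 0, 0.08],
    [0, 0, 0.1],
    [0, 0, 0.1],
    [0.017, 0.027, 0.08]
  ],
  "twist": [
    [0, 0, 0],
    [0, 0, 0],
    [0, 0, 0],
    [0, 0, 0],
    [0, 0, 0]
  ]
}}

```text
time: 11.57
tcp_pos: [0.4897, -0.2899, 0.1336]
ee_rot: [-1.57, -0.001, -1.571]
ft_force: [0.5, -1.4, -2.1]
opening: 0.0412
```

>>> {"fn": "drive_tool", "kwargs": {
  "xyz": [
    [0.04, 0.06, 0],
    [0.05, 0.08, 0],
    [0.05, 0.08, 0],
    [0.05, 0.08, 0],
    [0.05, 0.08, 0]
  ],
  "twist": [
    [0, 0, 0],
    [0, 0, 0],
    [0, 0, 0],
    [0, 0, 0],
    [0, 0, 0]
  ]
}}

```text
time: 11.98
tcp_pos: [0.5624, -0.1737, 0.1312]
ee_rot: [-1.571, 0.0, -1.57]
ft_force: [0.5, 0.0, -1.4]
opening: 0.0412
```

>>> {"fn": "drive_tool", "kwargs": {
  "xyz": [
    [0.05, 0.08, 0],
    [0.05, 0.08, 0],
    [0.05, 0.08, 0],
    [0.05, 0.08, 0],
    [0.04, 0.06, 0]
  ],
  "twist": [
    [0, 0, 0],
    [0, 0, 0],
    [0, 0, 0],
    [0, 0, 0],
    [0, 0, 0]
  ]
}}

```text
time: 12.4
tcp_pos: [0.6346, -0.0587, 0.131]
ee_rot: [-1.571, 0.001, -1.569]
ft_force: [-0.1, 0.6, -2.0]
opening: 0.0413
```

>>> {"fn": "drive_tool", "kwargs": {
  "xyz": [
    [0.02, 0.03, 0],
    [0, 0, 0],
    [0, 0, 0],
    [0, 0, 0],
    [0, 0, 0]
  ],
  "twist": [
    [0, 0, 0],
    [0, 0, 0],
    [0, 0, 0],
    [0, 0, 0],
    [0, 0, 0]
  ]
}}

```text
time: 12.82
tcp_pos: [0.6396, -0.0534, 0.1309]
ee_rot: [-1.571, -0.0, -1.571]
ft_force: [0.0, -0.0, 0.1]
opening: 0.0412
```

>>> {"fn": "drive_tool", "kwargs": {
  "xyz": [
    [0.004, 0.004, -0.04],
    [0, 0, -0.08],
    [0, 0, -0.08],
    [0, 0, -0.07],
    [0, 0, -0.04]
  ],
  "twist": [
    [0, 0, 0],
    [0, 0, 0],
    [0, 0, 0],
    [0, 0, 0],
    [0, 0, 0]
  ]
}}

```text
time: 13.23
tcp_pos: [0.6393, -0.0511, 0.0338]
ee_rot: [-1.576, 0.001, -1.571]
ft_force: [-1.1, 0.2, -1.2]
opening: 0.0413
```

>>> {"fn": "drive_tool", "kwargs": {
  "xyz": [
    [0, 0, -0.013],
    [0, 0, -0.01],
    [0, 0, -0.005],
    [0, 0, 0],
    [0, 0, 0]
  ],
  "twist": [
    [0, 0, 0],
    [0, 0, 0],
    [0, 0, 0],
    [0, 0, 0],
    [0, 0, 0]
  ]
}}

```text
time: 13.65
tcp_pos: [0.642, -0.0509, 0.0308]
ee_rot: [-1.569, -0.0, -1.57]
ft_force: [-0.0, -0.0, -0.9]
opening: 0.041
```

>>> {"fn": "drive_tool", "kwargs": {
  "xyz": [
    [0, 0, -0.002],
    [0, 0, -0.002],
    [0, 0, 0],
    [0, 0, 0],
    [0, 0, 0]
  ],
  "twist": [
    [0, 0, 0],
    [0, 0, 0],
    [0, 0, 0],
    [0, 0, 0],
    [0, 0, 0]
  ]
}}

```text
time: 14.07
tcp_pos: [0.6413, -0.0508, 0.0283]
ee_rot: [-1.571, -0.0, -1.57]
ft_force: [0.1, 0.2, -1.6]
opening: 0.0412
```

>>> {"fn": "drive_tool", "kwargs": {
  "xyz": [
    [0, -0.004, -0.006],
    [0, 0, -0.006],
    [0, 0, -0.004],
    [0, 0, 0],
    [0, 0, 0]
  ],
  "twist": [
    [0, 0, 0],
    [0, 0, 0],
    [0, 0, 0],
    [0, 0, 0],
    [0, 0, 0]
  ]
}}

```text
time: 14.48
tcp_pos: [0.6413, -0.0521, 0.0238]
ee_rot: [-1.571, -0.0, -1.57]
ft_force: [-2.6, 0.4, 4.1]
opening: 0.0413
```

>>> {"fn": "drive_tool", "kwargs": {
  "xyz": [
    [0, 0, 0],
    [0, 0, 0],
    [0, 0, 0],
    [0, 0, 0],
    [0, 0, 0]
  ],
  "twist": [
    [0, 0, 0],
    [0, 0, 0],
    [0, 0, 0],
    [0, 0, 0],
    [0, 0, 0]
  ],
  "grip": 0.9
}}

```text
time: 14.9
tcp_pos: [0.6413, -0.0519, 0.0233]
ee_rot: [-1.571, 0.0, -1.57]
ft_force: [0.9, 0.4, 0.7]
opening: 0.0766
```

>>> {"fn": "drive_tool", "kwargs": {
  "xyz": [
    [0, 0, 0],
    [0, 0, 0.04],
    [0, 0, 0.08],
    [0, 0, 0.1],
    [0, 0, 0.1]
  ],
  "twist": [
    [0, 0, 0],
    [0, 0, 0],
    [0, 0, 0],
    [0, 0, 0],
    [0, 0, 0]
  ]
}}

```text
time: 15.32
tcp_pos: [0.6409, -0.0519, 0.121]
ee_rot: [-1.571, 0.0, -1.57]
ft_force: [0.2, -0.6, 0.8]
opening: 0.0769
```

>>> {"fn": "drive_tool", "kwargs": {
  "xyz": [
    [-0.03, 0.02, 0.09],
    [-0.07, 0.04, 0.05],
    [-0.07, 0.04, 0],
    [-0.07, 0.04, 0],
    [-0.07, 0.04, 0]
  ],
  "twist": [
    [0, 0, 0],
    [0, 0, 0],
    [0, 0, 0],
    [0, 0, 0],
    [0, 0, 0]
  ],
  "grip": 1
}}

```text
time: 15.73
tcp_pos: [0.5475, 0.0025, 0.1629]
ee_rot: [-1.569, -0.0, -1.57]
ft_force: [0.7, 0.3, -0.1]
opening: 0.0854
```

>>> {"fn": "drive_tool", "kwargs": {
  "xyz": [
    [-0.07, 0.04, 0],
    [-0.07, 0.04, 0],
    [-0.07, 0.04, 0],
    [-0.07, 0.04, 0],
    [-0.035, 0.012, 0]
  ],
  "twist": [
    [0, 0, 0],
    [0, 0, 0],
    [0, 0, 0],
    [0, 0, 0],
    [0, 0, 0]
  ]
}}

```text
time: 16.15
tcp_pos: [0.4522, 0.0549, 0.1625]
ee_rot: [-1.57, 0.001, -1.569]
ft_force: [-0.4, 0.4, -0.8]
opening: 0.0856
```

>>> {"fn": "drive_tool", "kwargs": {
  "xyz": [
    [0, 0, 0],
    [0, 0, 0],
    [0, 0, 0],
    [0, 0, 0],
    [0, 0, 0]
  ],
  "twist": [
    [0, 0, 0],
    [0, 0, 0],
    [0, 0, 0],
    [0, 0, 0],
    [0, 0, 0]
  ]
}}

```text
time: 16.57
tcp_pos: [0.4543, 0.0533, 0.1614]
ee_rot: [-1.571, -0.0, -1.57]
ft_force: [0.6, -0.4, -0.3]
opening: 0.0853
```

```bash
python3 chk.py B2 a,.6414,-.1374,.012 b,.641,-.052,.012 c,.4538,.0535,0
```

```text
scene a [-105.3599    0.6414   -0.1364]
scene b [-1.06358e+02  6.40000e-01 -5.10000e-02]
scene c [-1.486819e+02  4.538000e-01  5.450000e-02]
top a [-55.1034   0.6534  -0.1424]
top b [-5.50394e+01  6.43000e-01 -5.20000e-02]
top c [-2.6565  0.4568  0.0415]
16.6667
```

View pics/lookB2.png

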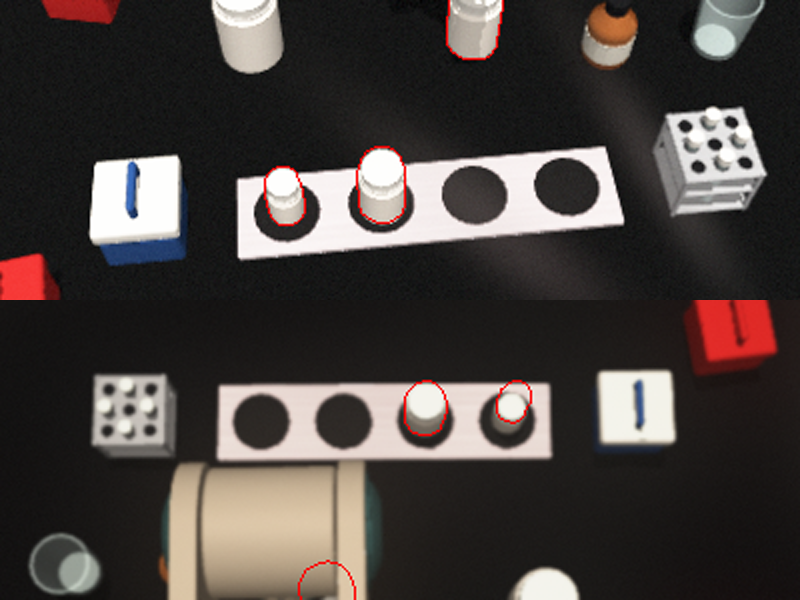

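Jar B stands in the middle of the second pad, at (381,200), within about 2 mm. Now jar C.

>>> {"fn": "drive_tool", "kwargs": {
  "xyz": [
    [0, 0, -0.04],
    [0, 0, -0.08],
    [0, 0, -0.08],
    [0, 0, -0.08],
    [0, 0, -0.07]
  ],
  "twist": [
    [0, 0, 0],
    [0, 0, 0],
    [0, 0, 0],
    [0, 0, 0],
    [0, 0, 0]
  ]
}}

```text
time: 17.08
tcp_pos: [0.4535, 0.0535, 0.0548]
ee_rot: [-1.572, -0.0, -1.57]
ft_force: [0.7, -0.7, -0.7]
opening: 0.0853
```

>>> {"fn": "drive_tool", "kwargs": {
  "xyz": [
    [0, 0, -0.05],
    [0, 0, -0.04],
    [0, 0, -0.025],
    [0, 0, 0],
    [0, 0, 0]
  ],
  "twist": [
    [0, 0, 0],
    [0, 0, 0],
    [0, 0, 0],
    [0, 0, 0],
    [0, 0, 0]
  ]
}}

```text
time: 17.5
tcp_pos: [0.4539, 0.0536, 0.0221]
ee_rot: [-1.571, -0.0, -1.57]
ft_force: [-0.0, -0.9, 0.4]
opening: 0.0857
```

>>> {"fn": "drive_tool", "kwargs": {
  "xyz": [
    [0, 0, 0],
    [0, 0, 0],
    [0, 0, 0],
    [0, 0, 0],
    [0, 0, 0]
  ],
  "twist": [
    [0, 0, 0],
    [0, 0, 0],
    [0, 0, 0],
    [0, 0, 0],
    [0, 0, 0]
  ],
  "grip": 0,
  "force": 45
}}

```text
time: 17.92
tcp_pos: [0.4545, 0.0537, 0.023]
ee_rot: [-1.569, 0.0, -1.57]
ft_force: [-1.8, 0.2, 5.6]
opening: 0.0511
```

>>> {"fn": "drive_tool", "kwargs": {
  "xyz": [
    [0, 0, 0],
    [0, 0, 0],
    [0, 0, 0],
    [0, 0, 0],
    [0, 0, 0]
  ],
  "twist": [
    [0, 0, 0],
    [0, 0, 0],
    [0, 0, 0],
    [0, 0, 0],
    [0, 0, 0]
  ]
}}

```text
time: 18.33
tcp_pos: [0.4545, 0.0537, 0.023]
ee_rot: [-1.569, 0.0, -1.57]
ft_force: [-2.5, 1.2, 6.9]
opening: 0.0511
```

>>> {"fn": "drive_tool", "kwargs": {
  "xyz": [
    [0, 0, 0.04],
    [0, 0, 0.08],
    [0, 0, 0.1],
    [0, 0, 0.1],
    [0.015, 0, 0.08]
  ],
  "twist": [
    [0, 0, 0],
    [0, 0, 0],
    [0, 0, 0],
    [0, 0, 0],
    [0, 0, 0]
  ]
}}

```text
time: 18.75
tcp_pos: [0.4581, 0.0537, 0.144]
ee_rot: [-1.57, 0.0, -1.57]
ft_force: [1.0, 0.3, -0.4]
opening: 0.0514
```

>>> {"fn": "drive_tool", "kwargs": {
  "xyz": [
    [0.05, -0.007, 0],
    [0.06, -0.007, 0],
    [0.06, -0.007, 0],
    [0.06, -0.007, 0],
    [0.06, -0.007, 0]
  ],
  "twist": [
    [0, 0, 0],
    [0, 0, 0],
    [0, 0, 0],
    [0, 0, 0],
    [0, 0, 0]
  ]
}}

```text
time: 19.17
tcp_pos: [0.5459, 0.043, 0.1416]
ee_rot: [-1.571, 0.0, -1.57]
ft_force: [-1.1, -0.4, -0.9]
opening: 0.0509
```

>>> {"fn": "drive_tool", "kwargs": {
  "xyz": [
    [0.06, -0.007, 0],
    [0.06, -0.007, 0],
    [0.06, -0.007, 0],
    [0.06, -0.007, 0],
    [0.05, -0.007, 0]
  ],
  "twist": [
    [0, 0, 0],
    [0, 0, 0],
    [0, 0, 0],
    [0, 0, 0],
    [0, 0, 0]
  ]
}}

```text
time: 19.58
tcp_pos: [0.6331, 0.0325, 0.1412]
ee_rot: [-1.572, -0.0, -1.57]
ft_force: [-0.1, 0.3, -1.5]
opening: 0.0511
```

>>> {"fn": "drive_tool", "kwargs": {
  "xyz": [
    [0.02, 0, 0],
    [0, 0, 0],
    [0, 0, 0],
    [0, 0, 0],
    [0, 0, 0]
  ],
  "twist": [
    [0, 0, 0],
    [0, 0, 0],
    [0, 0, 0],
    [0, 0, 0],
    [0, 0, 0]
  ]
}}

```text
time: 20.0
tcp_pos: [0.6377, 0.0328, 0.1421]
ee_rot: [-1.571, 0.0, -1.57]
ft_force: [-0.1, -0.1, -1.9]
opening: 0.0511
```

Next I correct x by about 1 mm and lower toward z ≈ 0.035.

>>> {"fn": "drive_tool", "kwargs": {
  "xyz": [
    [0.004, -0.001, -0.04],
    [0, 0, -0.08],
    [0, 0, -0.08],
    [0, 0, -0.07],
    [0, 0, -0.04]
  ],
  "twist": [
    [0, 0, 0],
    [0, 0, 0],
    [0, 0, 0],
    [0, 0, 0],
    [0, 0, 0]
  ]
}}

```text
time: 20.42
tcp_pos: [0.6375, 0.0324, 0.045]
ee_rot: [-1.576, 0.0, -1.57]
ft_force: [-0.3, -0.0, -1.4]
opening: 0.0514
```

>>> {"fn": "drive_tool", "kwargs": {
  "xyz": [
    [0, 0, -0.01],
    [0, 0, -0.004],
    [0, 0, 0],
    [0, 0, 0],
    [0, 0, 0]
  ],
  "twist": [
    [0, 0, 0],
    [0, 0, 0],
    [0, 0, 0],
    [0, 0, 0],
    [0, 0, 0]
  ]
}}

```text
time: 20.83
tcp_pos: [0.6404, 0.0323, 0.0464]
ee_rot: [-1.568, -0.0, -1.57]
ft_force: [-0.6, 0.5, -0.4]
opening: 0.0512
```

>>> {"fn": "drive_tool", "kwargs": {
  "xyz": [
    [-0.003, 0, -0.015],
    [0, 0, -0.01],
    [0, 0, -0.005],
    [0, 0, -0.003],
    [0, 0, 0]
  ],
  "twist": [
    [0, 0, 0],
    [0, 0, 0],
    [0, 0, 0],
    [0, 0, 0],
    [0, 0, 0]
  ]
}}

```text
time: 21.25
tcp_pos: [0.6385, 0.0323, 0.035]
ee_rot: [-1.571, -0.0, -1.57]
ft_force: [-2.5, 0.4, 1.5]
opening: 0.051
```

>>> {"fn": "drive_tool", "kwargs": {
  "xyz": [
    [0, 0, -0.001],
    [0, 0, -0.001],
    [0, 0, 0],
    [0, 0, 0],
    [0, 0, 0]
  ],
  "twist": [
    [0, 0, 0],
    [0, 0, 0],
    [0, 0, 0],
    [0, 0, 0],
    [0, 0, 0]
  ]
}}

```text
time: 21.67
tcp_pos: [0.6386, 0.0323, 0.035]
ee_rot: [-1.571, -0.0, -1.57]
ft_force: [-5.1, 0.1, 4.8]
opening: 0.0509
```

>>> {"fn": "drive_tool", "kwargs": {
  "xyz": [
    [0, 0, 0],
    [0, 0, 0],
    [0, 0, 0],
    [0, 0, 0],
    [0, 0, 0]
  ],
  "twist": [
    [0, 0, 0],
    [0, 0, 0],
    [0, 0, 0],
    [0, 0, 0],
    [0, 0, 0]
  ],
  "grip": 1
}}

```text
time: 22.08
tcp_pos: [0.6386, 0.0323, 0.0341]
ee_rot: [-1.571, 0.0, -1.57]
ft_force: [-0.2, 0.2, -0.6]
opening: 0.0852
```

>>> {"fn": "drive_tool", "kwargs": {
  "xyz": [
    [0, 0, 0],
    [0, 0, 0.04],
    [0, 0, 0.08],
    [0, 0, 0.1],
    [0, 0, 0.1]
  ],
  "twist": [
    [0, 0, 0],
    [0, 0, 0],
    [0, 0, 0],
    [0, 0, 0],
    [0, 0, 0]
  ]
}}

```text
time: 22.5
tcp_pos: [0.6382, 0.0323, 0.1318]
ee_rot: [-1.571, 0.0, -1.57]
ft_force: [0.2, -0.1, -0.3]
opening: 0.0853
```

>>> {"fn": "drive_tool", "kwargs": {
  "xyz": [
    [-0.03, -0.03, 0.09],
    [-0.07, -0.07, 0.05],
    [-0.07, -0.07, 0],
    [-0.07, -0.07, 0],
    [-0.07, -0.07, 0]
  ],
  "twist": [
    [0, 0, 0],
    [0, 0, 0],
    [0, 0, 0],
    [0, 0, 0],
    [0, 0, 0]
  ]
}}

```text
time: 22.92
tcp_pos: [0.5448, -0.0614, 0.1737]
ee_rot: [-1.569, -0.0, -1.569]
ft_force: [0.1, -0.0, 0.2]
opening: 0.0856
```

>>> {"fn": "drive_tool", "kwargs": {
  "xyz": [
    [-0.07, -0.07, 0],
    [-0.07, -0.07, 0],
    [-0.07, -0.07, 0],
    [-0.07, -0.07, 0],
    [-0.045, -0.083, 0]
  ],
  "twist": [
    [0, 0, 0],
    [0, 0, 0],
    [0, 0, 0],
    [0, 0, 0],
    [0, 0, 0]
  ]
}}

```text
time: 23.33
tcp_pos: [0.4467, -0.1701, 0.1735]
ee_rot: [-1.569, -0.001, -1.569]
ft_force: [0.3, -0.6, -0.2]
opening: 0.0855
```

>>> {"fn": "drive_tool", "kwargs": {
  "xyz": [
    [0, 0, 0],
    [0, 0, 0],
    [0, 0, 0],
    [0, 0, 0],
    [0, 0, 0]
  ],
  "twist": [
    [0, 0, 0],
    [0, 0, 0],
    [0, 0, 0],
    [0, 0, 0],
    [0, 0, 0]
  ]
}}

```text
time: 23.75
tcp_pos: [0.4486, -0.1689, 0.1724]
ee_rot: [-1.571, 0.0, -1.568]
ft_force: [-0.2, 0.4, 0.6]
opening: 0.0853
```

```bash
python3 chk.py C2 b,.641,-.052,.012 c,.639,.0323,.012 d,.4482,-.1697,0
```

```text
scene b [-1.0538e+02  6.4000e-01 -5.1000e-02]
scene c [-6.52509e+01  6.36000e-01  3.43000e-02]
scene d [-158.0074    0.4492   -0.1687]
top b [-5.49787e+01  6.43000e-01 -5.20000e-02]
top c [-4.30186e+01  6.41000e-01  3.13000e-02]
top d [-32.1044   0.4582  -0.1577]
23.85
```

View pics/lookC2.png

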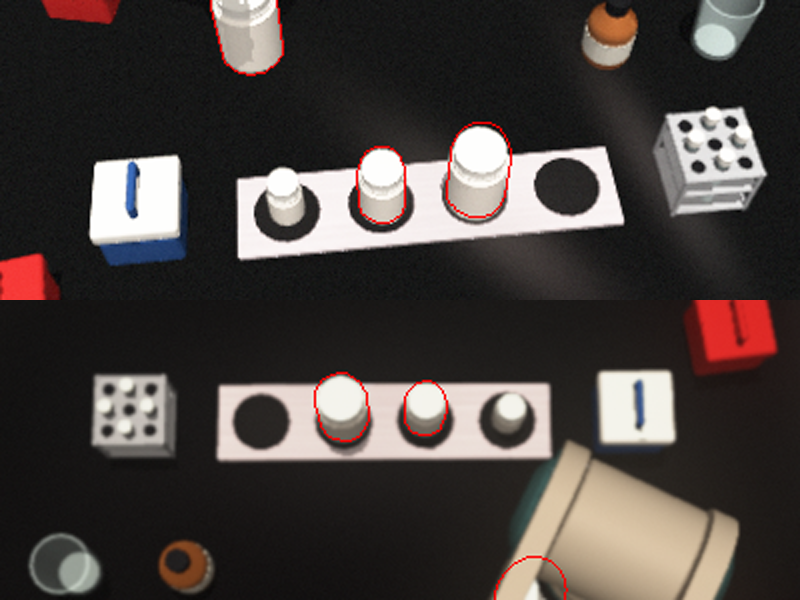

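Jar C stands on the third pad, at (478,175). White on white biases that fit, but the black rim of the pad shows all round it. Now jar D.

>>> {"fn": "drive_tool", "kwargs": {
  "xyz": [
    [0, 0, -0.04],
    [0, 0, -0.07],
    [0, 0, -0.07],
    [0, 0, -0.07],
    [0, 0, -0.07]
  ],
  "twist": [
    [0, 0, 0],
    [0, 0, 0],
    [0, 0, 0],
    [0, 0, 0],
    [0, 0, 0]
  ]
}}

```text
time: 24.27
tcp_pos: [0.4478, -0.1691, 0.0743]
ee_rot: [-1.571, 0.0, -1.569]
ft_force: [0.1, -0.5, -0.2]
opening: 0.0853
```

>>> {"fn": "drive_tool", "kwargs": {
  "xyz": [
    [0, 0, -0.06],
    [0, 0, -0.05],
    [0, 0, -0.03],
    [0, 0, 0],
    [0, 0, 0]
  ],
  "twist": [
    [0, 0, 0],
    [0, 0, 0],
    [0, 0, 0],
    [0, 0, 0],
    [0, 0, 0]
  ]
}}

```text
time: 24.68
tcp_pos: [0.448, -0.1694, 0.034]
ee_rot: [-1.571, 0.0, -1.57]
ft_force: [0.1, 0.3, 0.2]
opening: 0.0852
```

>>> {"fn": "drive_tool", "kwargs": {
  "xyz": [
    [0, 0, 0],
    [0, 0, 0],
    [0, 0, 0],
    [0, 0, 0],
    [0, 0, 0]
  ],
  "twist": [
    [0, 0, 0],
    [0, 0, 0],
    [0, 0, 0],
    [0, 0, 0],
    [0, 0, 0]
  ],
  "grip": 0,
  "force": 55
}}

```text
time: 25.1
tcp_pos: [0.4489, -0.17, 0.0357]
ee_rot: [-1.568, -0.001, -1.57]
ft_force: [-1.3, 0.3, 5.4]
opening: 0.0614
```

>>> {"fn": "drive_tool", "kwargs": {
  "xyz": [
    [0, 0, 0],
    [0, 0, 0],
    [0, 0, 0],
    [0, 0, 0],
    [0, 0, 0]
  ],
  "twist": [
    [0, 0, 0],
    [0, 0, 0],
    [0, 0, 0],
    [0, 0, 0],
    [0, 0, 0]
  ]
}}

```text
time: 25.52
tcp_pos: [0.4489, -0.17, 0.0356]
ee_rot: [-1.568, -0.001, -1.57]
ft_force: [-0.8, -0.5, 6.7]
opening: 0.0612
```

>>> {"fn": "drive_tool", "kwargs": {
  "xyz": [
    [0, 0, 0.04],
    [0, 0, 0.09],
    [0, 0, 0.11],
    [0, 0, 0.11],
    [0, 0, 0.1]
  ],
  "twist": [
    [0, 0, 0],
    [0, 0, 0],
    [0, 0, 0],
    [0, 0, 0],
    [0, 0, 0]
  ]
}}

```text
time: 25.93
tcp_pos: [0.4479, -0.1694, 0.171]
ee_rot: [-1.57, -0.0, -1.57]
ft_force: [0.8, -0.4, -1.5]
opening: 0.0612
```

>>> {"fn": "drive_tool", "kwargs": {
  "xyz": [
    [0.027, 0.045, 0.02],
    [0.05, 0.08, 0],
    [0.06, 0.09, 0],
    [0.06, 0.09, 0],
    [0.06, 0.09, 0]
  ],
  "twist": [
    [0, 0, 0],
    [0, 0, 0],
    [0, 0, 0],
    [0, 0, 0],
    [0, 0, 0]
  ]
}}

```text
time: 26.35
tcp_pos: [0.5256, -0.0498, 0.175]
ee_rot: [-1.571, 0.0, -1.57]
ft_force: [0.7, -0.9, -2.1]
opening: 0.0611
```

>>> {"fn": "drive_tool", "kwargs": {
  "xyz": [
    [0.06, 0.09, 0],
    [0.06, 0.09, 0],
    [0.06, 0.09, 0],
    [0.06, 0.09, 0],
    [0.06, 0.09, 0]
  ],
  "twist": [
    [0, 0, 0],
    [0, 0, 0],
    [0, 0, 0],
    [0, 0, 0],
    [0, 0, 0]
  ]
}}

```text
time: 26.77
tcp_pos: [0.6156, 0.0855, 0.1747]
ee_rot: [-1.571, -0.0, -1.57]
ft_force: [-0.7, -0.3, -2.2]
opening: 0.0607
```

>>> {"fn": "drive_tool", "kwargs": {
  "xyz": [
    [0.05, 0.07, 0],
    [0.02, 0.04, 0],
    [0, 0, 0],
    [0, 0, 0],
    [0, 0, 0]
  ],
  "twist": [
    [0, 0, 0],
    [0, 0, 0],
    [0, 0, 0],
    [0, 0, 0],
    [0, 0, 0]
  ]
}}

```text
time: 27.18
tcp_pos: [0.6358, 0.1163, 0.1748]
ee_rot: [-1.572, -0.0, -1.57]
ft_force: [0.5, -0.6, -2.4]
opening: 0.0609
```

>>> {"fn": "drive_tool", "kwargs": {
  "xyz": [
    [0, 0, 0],
    [0, 0, 0],
    [0, 0, 0],
    [0, 0, 0],
    [0, 0, 0]
  ],
  "twist": [
    [0, 0, 0],
    [0, 0, 0],
    [0, 0, 0],
    [0, 0, 0],
    [0, 0, 0]
  ]
}}

```text
time: 27.6
tcp_pos: [0.6362, 0.1166, 0.1754]
ee_rot: [-1.57, 0.0, -1.57]
ft_force: [1.1, 0.2, -2.2]
opening: 0.0607
```

>>> {"fn": "drive_tool", "kwargs": {
  "xyz": [
    [0.003, 0, -0.04],
    [0, 0, -0.09],
    [0, 0, -0.1],
    [0, 0, -0.09],
    [0, 0, -0.06]
  ],
  "twist": [
    [0, 0, 0],
    [0, 0, 0],
    [0, 0, 0],
    [0, 0, 0],
    [0, 0, 0]
  ]
}}

```text
time: 28.02
tcp_pos: [0.6353, 0.1167, 0.0566]
ee_rot: [-1.576, -0.001, -1.57]
ft_force: [0.4, -0.1, -2.4]
opening: 0.0609
```

>>> {"fn": "drive_tool", "kwargs": {
  "xyz": [
    [0, 0, -0.01],
    [0, 0, 0],
    [0, 0, 0],
    [0, 0, 0],
    [0, 0, 0]
  ],
  "twist": [
    [0, 0, 0],
    [0, 0, 0],
    [0, 0, 0],
    [0, 0, 0],
    [0, 0, 0]
  ]
}}

```text
time: 28.43
tcp_pos: [0.6381, 0.1171, 0.0603]
ee_rot: [-1.567, 0.0, -1.57]
ft_force: [0.4, -0.0, -1.6]
opening: 0.0609
```

>>> {"fn": "drive_tool", "kwargs": {
  "xyz": [
    [-0.003, 0, -0.015],
    [0, 0, -0.01],
    [0, 0, -0.008],
    [0, 0, -0.005],
    [0, 0, 0]
  ],
  "twist": [
    [0, 0, 0],
    [0, 0, 0],
    [0, 0, 0],
    [0, 0, 0],
    [0, 0, 0]
  ]
}}

```text
time: 28.85
tcp_pos: [0.6362, 0.117, 0.0477]
ee_rot: [-1.571, 0.0, -1.57]
ft_force: [-3.9, -0.8, 3.1]
opening: 0.0607
```

>>> {"fn": "drive_tool", "kwargs": {
  "xyz": [
    [0, 0, -0.001],
    [0, 0, -0.001],
    [0, 0, 0],
    [0, 0, 0],
    [0, 0, 0]
  ],
  "twist": [
    [0, 0, 0],
    [0, 0, 0],
    [0, 0, 0],
    [0, 0, 0],
    [0, 0, 0]
  ]
}}

```text
time: 29.27
tcp_pos: [0.6362, 0.117, 0.0477]
ee_rot: [-1.571, 0.0, -1.57]
ft_force: [-6.3, -0.1, 7.7]
opening: 0.0608
```

Contact is felt, so I release, lift and retreat.

>>> {"fn": "drive_tool", "kwargs": {
  "xyz": [
    [0, 0, 0],
    [0, 0, 0],
    [0, 0, 0],
    [0, 0, 0],
    [0, 0, 0]
  ],
  "twist": [
    [0, 0, 0],
    [0, 0, 0],
    [0, 0, 0],
    [0, 0, 0],
    [0, 0, 0]
  ],
  "grip": 1
}}

```text
time: 29.68
tcp_pos: [0.6362, 0.1169, 0.046]
ee_rot: [-1.571, 0.0, -1.57]
ft_force: [-0.3, -0.1, -0.7]
opening: 0.0856
```

>>> {"fn": "drive_tool", "kwargs": {
  "xyz": [
    [0, 0, 0],
    [0, 0, 0.04],
    [0, 0, 0.08],
    [0, 0, 0.1],
    [0, 0, 0.1]
  ],
  "twist": [
    [0, 0, 0],
    [0, 0, 0],
    [0, 0, 0],
    [0, 0, 0],
    [0, 0, 0]
  ]
}}

```text
time: 30.1
tcp_pos: [0.6359, 0.1169, 0.1438]
ee_rot: [-1.571, -0.0, -1.57]
ft_force: [0.5, -0.3, 0.4]
opening: 0.0854
```

>>> {"fn": "drive_tool", "kwargs": {
  "xyz": [
    [0, 0, 0.1],
    [-0.03, 0, 0.08],
    [-0.07, 0, 0.04],
    [-0.09, 0, 0],
    [-0.09, 0, 0]
  ],
  "twist": [
    [0, 0, 0],
    [0, 0, 0],
    [0, 0, 0],
    [0, 0, 0],
    [0, 0, 0]
  ]
}}

```text
time: 30.52
tcp_pos: [0.5518, 0.1169, 0.2104]
ee_rot: [-1.567, 0.0, -1.57]
ft_force: [1.2, 0.2, 0.7]
opening: 0.0856
```

>>> {"fn": "drive_tool", "kwargs": {
  "xyz": [
    [-0.09, 0, 0],
    [-0.09, 0, 0],
    [-0.09, 0, 0],
    [-0.09, 0, 0],
    [-0.05, 0, 0]
  ],
  "twist": [
    [0, 0, 0],
    [0, 0, 0],
    [0, 0, 0],
    [0, 0, 0],
    [0, 0, 0]
  ]
}}

```text
time: 30.93
tcp_pos: [0.4272, 0.117, 0.2094]
ee_rot: [-1.569, 0.0, -1.569]
ft_force: [-0.4, 0.6, -0.6]
opening: 0.0852
```

```bash
python3 chk.py D2 a,.6414,-.1374,.012 b,.641,-.052,.012 c,.639,.0323,.012 d,.637,.117,.012
```

```text
scene a [-104.9988    0.6414   -0.1364]
scene b [-1.051691e+02  6.400000e-01 -5.100000e-02]
scene c [-6.48771e+01  6.36000e-01  3.43000e-02]
scene d [-77.4241   0.634    0.121 ]
top a [-55.1482   0.6534  -0.1424]
top b [-5.49081e+01  6.43000e-01 -5.20000e-02]
top c [-4.23559e+01  6.41000e-01  3.13000e-02]
top d [-51.5059   0.638    0.12  ]
31.0333
```

View pics/lookD2.png

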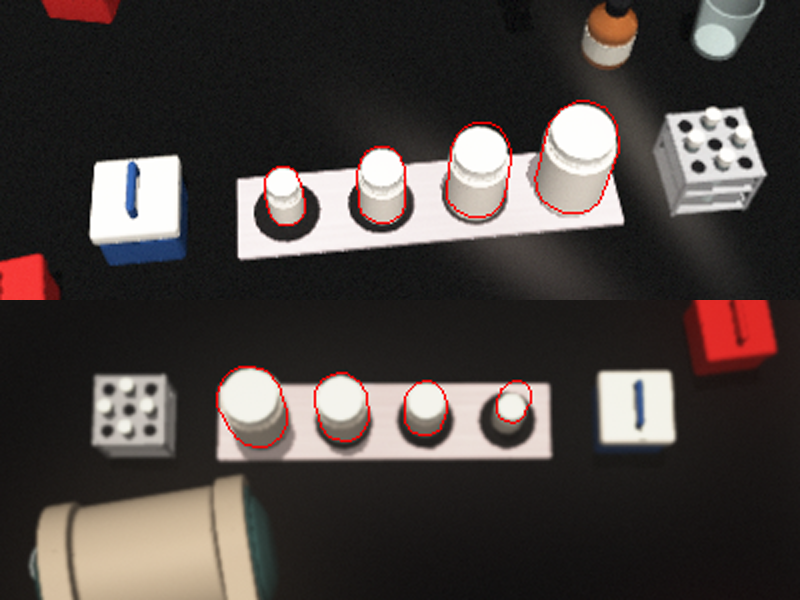

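View pics/topD2.png

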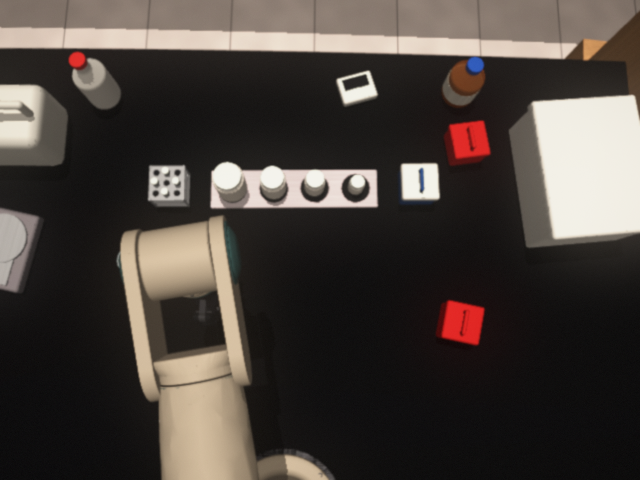

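I'll draw the outlines expected for jars centred on each camera's own pad positions, to compare D and C directly.

Run:
```python
from h import *
P={'scene':dict(c=(.6392,.0326),d=(.6372,.1173)),'top':dict(c=(.6355,.0314),d=(.6334,.1166))}
o=[]
for n in P:
    m=imaging.camera_model(n); im=cv2.imread(f'pics/{n}D2.png'); c=proj(m,[[.637,.08,.05]])[0].astype(int)
    u,v=c-[50,40]; im=cv2.resize(im[v:v+70,u:u+100],None,fx=4,fy=4,interpolation=2)
    for j,p in P[n].items(): cv2.polylines(im,[np.round((sil(m,j,*p,.012)-[u,v]+.5)*4-.5).astype(np.int32)],True,(0,0,255),1)
    im=cv2.convertScaleAbs(im,alpha=.75); o.append(im)
cv2.imwrite('pics/cmpD.png',np.hstack(o))
```

```text
(no output)
```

View pics/cmpD.png

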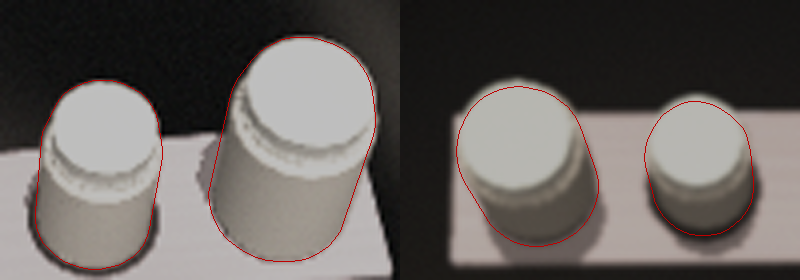

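The outlines match to within about 1 mm in the scene view and 3 mm in the top view. The beaker is where it was, at (720,35) in the crop, so I'm handing in.

```bash
python3 -c "
from workcell import monitor,env
print(monitor.sense()['time'],monitor.sense()['ft_force'].round(1)); env.job_done()"
```

```text
31.0333 [ 0.2 -0.1  0.7]
the job is handed in; nothing more can be done
```

All four jars stand upright on the tray in order of size: A (smallest) on the pad by the blue cool box, then B, C, and D (largest) by the test-tube rack. I handed the job in at 31 s with the gripper clear of everything.

**Centring:** In the last scene-camera check each jar sat within about 1–2 mm of its pad's middle. The top camera, judged by eye, shows C and D up to about 3 mm off in x. The two cameras already disagreed by 2–4 mm on where the pads are.

**Failed check:** The automatic outline fit was unreliable where a white jar stood against the white tray. It missed A entirely in the top view and was biased on C and D. I judged C and D from enlarged overlays and A and B from the scene view instead.

**Other objects:** In the final scene picture the beaker and the brown bottle stand where they started. The arm hid them in the last top view. Measured wrist forces stayed below about 15 N.

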